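# Snap the lid of a packing tub shut all round

### The arm

A 6-joint arm with a two-finger parallel gripper is mounted at the origin on the work surface. World frame = base frame: x ahead of the robot, y to its left, z up, the work surface at z = 0. Lengths are in mm, angles in rad, forces in N, time in s.
With the tool pointing down it reaches from about 400 to 825 mm from the base axis. Payload 7 kg.
Tool frame: the origin (TCP) lies on the front face of the gripper's body, between the roots of the fingers; the fingertips stand 66 mm ahead of it and the grasp point (between the pads) lies 47 mm ahead of it; z points along the fingers, y is the direction in which the jaws open and shut (so a half turn about z gives the same grasp; the last joint's range is limited). The gripper opens to 88 mm and grips with 3 to 60 N. Pads are 19 mm wide; open, the fingers measure 130 mm over their backs; the gripper's body (78 mm by 193 mm) begins 47 mm behind the grasp point.
Start: joints at [-0.9, 0.359, 0.012, 0, -1.224, -0.288], TCP at [252.098, -626.133, 292.161] pointing down, gripper open.
Joint ranges: [-3.07, 3.07], [-1.43, 2.12], [-1.02, 1.25], [-3.03, 1.67], [-3.05, -0], [-3.03, 3.03]. Speed limits (rad/s): [2.39, 2.39, 3.01, 3.14, 3.14, 3.14].

### API

Orientations are given as a unit quaternion [x, y, z, w].
In Python, from station import ctrl gives the robot as it stands.
- The arm moves only by the tool move_arm, never from a script. Its arguments are lists of equal length, an entry for each row: "travel": the shift along the tool's x, y, z normalised to -1 to 1, where 1 is 0.15 m, a list of three; "twist": the turn about the tool's z normalised to -1 to 1, where 1 is 45 degrees; "claw": the gripper command: -1 is fully open, 1 is shut, values between are in proportion. In form: {"travel": [[tx, ty, tz], ...], "twist": [twist, ...], "claw": [claw, ...]}. A call has 1 to 20 rows; each row is the pose to reach, as a shift and turn from the pose commanded when the call began, along the tool's axes at that moment; what a row does not reach only later rows make up. A row lasts 1/10 s, in which the tool goes at most 50 mm and 8.59 degrees, less where a joint would pass 70% of its speed; a pose out of reach is approached as far as the arm can. A call with a number of a shift or a turn outside -1 to 1 is refused whole. A call with a gripper value outside its range is refused whole. The fingers move at their own pace and stop on an object; "grip_force" is the grip in N (left out, the last holds). Time passes only in rows, so rows that repeat a pose let the fingers close. It gives the time, the measured TCP pose, the force and the opening at its end, in the units of the state.
- ctrl.get_obs(): the state, without advancing time (a new reading comes with each control period).
- ctrl.get_image(name): name is "scene" or "top"; returns the picture (480x640x3 uint8, red, green, blue); there is no depth.
- ctrl.camera_params(name): a dict with "fovy" (degrees; the focal length in pixels is half the picture's height over the tangent of half this angle, whatever the lens; pixels are square), "cx", "cy" (the principal point, pixels), "D" ([k1, k2, p1, p2, k3] as OpenCV has them; the pictures are not rectified), "origin" and "rotation" of the camera in the world. Camera axes: x right, y up, looking along -z (the intrinsics and any distortion apply to the point x, -y, -z); pixel columns grow to the right and rows downward; lengths in mm; the calibration is good to about 2 mm. A picture is of the moment at which its call begins. camera_params takes no time and is no camera call.
- ctrl.job_done(): hands the job in, once; it reports no verdict.
Trained networks look in the newest picture that a camera, given by its name, has taken for a name from the list of things; names that differ only in an ending like _2 or _b are one class to them, and where a whole thing is asked for, a point or a joint stands for the part that bears it (a point fixed in the world has none). Each returns a list of dicts, best first, with "conf" (0 to 1); they miss things now and then, are a little off and sometimes report something else, mostly with a low value. They report only what shows in the picture. A call takes as long as a camera call. They do not tell look-alikes from the thing itself.
- ctrl.boxes_of(camera, name): "at" ([x, y, z] in mm, in world coordinates, good to about 4 mm: the middle of the surface that is visible of it).
The state is a dict: "time": time; "qpos": joint angles; "joint_vel": joint speeds; "joint_torque": joint torques, N m; "tool_pos": TCP position; "tool_rot": TCP orientation; "contact_force": force on the tool from outside, world axes, zero at the start; "moment": the same for the moment, N m; "width": opening from 0.0 (shut) to 1.0 (fully open).
Only numpy, scipy, OpenCV 4.12 (cv2) and the standard library are available. Lean on these libraries where they do the work, as an engineer would, in place of code of your own. Each camera call takes 0.05 s, during which the arm holds its last target.

### The job

The lid has been laid on the round tub, but parts of its rim still stand up. Press round the rim, section by section, until all eight sections have clicked down flush. Leave the tub standing where it is, lift neither it nor its handle, and leave the other things on the table alone.

Things in the scene. Friction and masses are not known exactly. Their poses are not given: they have to be found in the camera images.
- tub: White round plastic tub, loose, about 2 kg, a grey press-down lid laid on it. Origin: centre of its underside, z up. Lid 212 mm across, top 140 mm high when shut; below it the tub is 172 (foot) to 202 mm across. The lid's middle is a fixed panel sunk 6 mm; its rim is slit into 8 equal sections, counter-clockwise from above: section k lies at (k-1)*45 deg from the tub's x axis.
- seg1 (a joint): Rim section 1: 0 = down flush, about 0.36 rad = standing up, outer edge 8 mm high. Hinged on a straight line 82 mm from the tub's axis, 137 mm up. Pressed at its point it resists with up to about 15 N, tips over below 0.17 rad, snaps down and stays (its stop is rigid); let go sooner, it springs back up. Pressing by the hinge or on the sunk panel does nothing.
- seg1_top (a point): Where to press section 1: on its top face, midway along it, 100 mm from the tub's axis (6 mm in from the edge); 140 mm above the table when down, 146 mm when up. The section is 24 mm wide, 78 mm long at the edge. The point's x points outwards from the tub's axis (tilting with the section).
- seg2 (a joint): Rim section 2: 0 = down flush, about 0.36 rad = standing up, outer edge 8 mm high. Hinged on a straight line 82 mm from the tub's axis, 137 mm up. Pressed at its point it resists with up to about 15 N, tips over below 0.17 rad, snaps down and stays (its stop is rigid); let go sooner, it springs back up. Pressing by the hinge or on the sunk panel does nothing.
- seg2_top (a point): Where to press section 2: on its top face, midway along it, 100 mm from the tub's axis (6 mm in from the edge); 140 mm above the table when down, 146 mm when up. The section is 24 mm wide, 78 mm long at the edge. The point's x points outwards from the tub's axis (tilting with the section).
- seg3 (a joint): Rim section 3: 0 = down flush, about 0.36 rad = standing up, outer edge 8 mm high. Hinged on a straight line 82 mm from the tub's axis, 137 mm up. Pressed at its point it resists with up to about 15 N, tips over below 0.17 rad, snaps down and stays (its stop is rigid); let go sooner, it springs back up. Pressing by the hinge or on the sunk panel does nothing.
- seg3_top (a point): Where to press section 3: on its top face, midway along it, 100 mm from the tub's axis (6 mm in from the edge); 140 mm above the table when down, 146 mm when up. The section is 24 mm wide, 78 mm long at the edge. The point's x points outwards from the tub's axis (tilting with the section).
- seg4 (a joint): Rim section 4: 0 = down flush, about 0.36 rad = standing up, outer edge 8 mm high. Hinged on a straight line 82 mm from the tub's axis, 137 mm up. Pressed at its point it resists with up to about 15 N, tips over below 0.17 rad, snaps down and stays (its stop is rigid); let go sooner, it springs back up. Pressing by the hinge or on the sunk panel does nothing.
- seg4_top (a point): Where to press section 4: on its top face, midway along it, 100 mm from the tub's axis (6 mm in from the edge); 140 mm above the table when down, 146 mm when up. The section is 24 mm wide, 78 mm long at the edge. The point's x points outwards from the tub's axis (tilting with the section).
- seg5 (a joint): Rim section 5: 0 = down flush, about 0.36 rad = standing up, outer edge 8 mm high. Hinged on a straight line 82 mm from the tub's axis, 137 mm up. Pressed at its point it resists with up to about 15 N, tips over below 0.17 rad, snaps down and stays (its stop is rigid); let go sooner, it springs back up. Pressing by the hinge or on the sunk panel does nothing.
- seg5_top (a point): Where to press section 5: on its top face, midway along it, 100 mm from the tub's axis (6 mm in from the edge); 140 mm above the table when down, 146 mm when up. The section is 24 mm wide, 78 mm long at the edge. The point's x points outwards from the tub's axis (tilting with the section).
- seg6 (a joint): Rim section 6: 0 = down flush, about 0.36 rad = standing up, outer edge 8 mm high. Hinged on a straight line 82 mm from the tub's axis, 137 mm up. Pressed at its point it resists with up to about 15 N, tips over below 0.17 rad, snaps down and stays (its stop is rigid); let go sooner, it springs back up. Pressing by the hinge or on the sunk panel does nothing.
- seg6_top (a point): Where to press section 6: on its top face, midway along it, 100 mm from the tub's axis (6 mm in from the edge); 140 mm above the table when down, 146 mm when up. The section is 24 mm wide, 78 mm long at the edge. The point's x points outwards from the tub's axis (tilting with the section).
- seg7 (a joint): Rim section 7: 0 = down flush, about 0.36 rad = standing up, outer edge 8 mm high. Hinged on a straight line 82 mm from the tub's axis, 137 mm up. Pressed at its point it resists with up to about 15 N, tips over below 0.17 rad, snaps down and stays (its stop is rigid); let go sooner, it springs back up. Pressing by the hinge or on the sunk panel does nothing.
- seg7_top (a point): Where to press section 7: on its top face, midway along it, 100 mm from the tub's axis (6 mm in from the edge); 140 mm above the table when down, 146 mm when up. The section is 24 mm wide, 78 mm long at the edge. The point's x points outwards from the tub's axis (tilting with the section).
- seg8 (a joint): Rim section 8: 0 = down flush, about 0.36 rad = standing up, outer edge 8 mm high. Hinged on a straight line 82 mm from the tub's axis, 137 mm up. Pressed at its point it resists with up to about 15 N, tips over below 0.17 rad, snaps down and stays (its stop is rigid); let go sooner, it springs back up. Pressing by the hinge or on the sunk panel does nothing.
- seg8_top (a point): Where to press section 8: on its top face, midway along it, 100 mm from the tub's axis (6 mm in from the edge); 140 mm above the table when down, 146 mm when up. The section is 24 mm wide, 78 mm long at the edge. The point's x points outwards from the tub's axis (tilting with the section).
- bail (a joint): Wire carrying handle with a white grip, pivoted on the tub's y sides, hanging down against its -x side, below the lid: 0 = hanging, 2.2 rad = upright.
- carton: Bystander: brown carton, 75 x 105 x 62 mm, origin centre of its underside.
- tape: Bystander: roll of brown packing tape lying flat, 104 mm across, 48 mm high, origin centre of its underside.
- candle: Bystander: cream pillar candle, 62 mm across, 100 mm high, origin centre of its underside.
- reel: Bystander: white ribbon reel lying flat, 88 mm across, 32 mm high, origin centre of its underside.
Things that resemble listed ones, but are neither listed nor needed, are in the scene too. Of the things like the tub, leave any that is green or pink; of the rest the larger one is meant.

How it is judged:
By the outcome, as a careful person would: the job done as asked, in the order asked, and still so for the second after the job is handed in, with the robot touching nothing.
It also fails if it takes over 64 s, if anything falls off the work surface, if the arm or the gripper's body presses on something with over 40 N, if the wrist force passes 120 N, or if a joint passes its speed limit or range.

## Working session

There is one attempt and no reset: what is moved stays moved. The work goes in short steps, Python scripts to look and compute and a tool call to move; the robot and the scene stay as the last step left them, time stands still between calls to the robot, and variables do not carry over. Pictures are saved under pics/ and viewed, and the job is handed in when it is done.

Besides the shell and the picture viewer there is one more tool, called as name(argument=value, ...) on one line, values as JSON. move_arm: Moves the arm, as the interface text tells. Its arguments: {"type":"object","properties":{"travel":{"type":"array"},"twist":{"type":"array"},"claw":{"type":"array"},"grip_force":{"type":"number"}},"required":["travel","twist","claw"]}

```bash
mkdir -p pics
python3 - <<'E'
from station import ctrl
import cv2
for n in("scene","top"):
    im=ctrl.get_image(n); cv2.imwrite(f"pics/{n}0.png",im[:,:,::-1])
    print(n,ctrl.camera_params(n))
    for k in("tub","seg1_top","bail","carton","tape","candle","reel"):
        for d in ctrl.boxes_of(n,k)[:8]: print(k,[round(x) for x in d["at"]],round(d["conf"],2), [q for q in d if q not in("at","conf")])
print(ctrl.get_obs())
E
```

```text
scene {'fovy': 44.23547456343232, 'cx': 326.222620916628, 'cy': 231.18985214424492, 'D': array([-0.16729051,  0.        ,  0.        ,  0.        ,  0.        ]), 'origin': array([ 922.56422646,  600.07257009, 1159.09705498]), 'rotation': array([0.09291657, 0.26750932, 0.91173964, 0.29755016])}
tub [458, 381, 107] 0.95 []
tub [783, -12, 88] 0.78 []
tub [250, 292, 136] 0.71 []
tub [548, 124, 130] 0.58 []
seg1_top [516, 340, 107] 0.83 []
seg1_top [763, 36, 93] 0.74 []
seg1_top [624, 74, 144] 0.71 []
seg1_top [220, 187, 140] 0.68 []
bail [261, 378, 27] 0.87 []
bail [475, 188, 31] 0.6 []
bail [443, 77, 144] 0.57 []
bail [617, 336, 63] 0.18 []
carton [617, 336, 67] 0.98 []
carton [471, 191, 32] 0.71 []
carton [519, -140, 45] 0.68 []
tape [516, -141, 44] 0.55 []
candle [777, 160, 100] 0.81 []
candle [499, 199, 143] 0.48 []
reel [362, -57, 30] 0.81 []
reel [452, 76, 143] 0.58 []
top {'fovy': 53.45677895231061, 'cx': 323.6471694343847, 'cy': 238.83212604440953, 'D': array([-0.04337089,  0.        ,  0.        ,  0.        ,  0.        ]), 'origin': array([ 439.31429264,   44.55417153, 1077.5
[... 567 characters left out ...]
8, 'qpos': array([-8.99906811e-01,  3.58553138e-01,  1.19300884e-02, -1.82039543e-05,
       -1.22414334e+00, -2.88062568e-01]), 'joint_vel': array([-4.69100051e-04,  5.88870086e-04, -5.90829401e-05,  4.92044163e-04,
       -7.30770510e-04, -6.81739482e-05]), 'joint_torque': array([ 9.24009546e-04, -5.82288444e+01,  2.93284678e+01,  7.00159326e+00,
        1.25569003e-02, -1.32023357e-05]), 'tool_pos': array([ 252.09471982, -626.12721831,  292.20140575]), 'tool_rot': array([-1.90243707e-01,  9.81736895e-01, -9.32977016e-06,  1.44995690e-05]), 'contact_force': array([-1.01778407, -0.14231233, -0.73888428]), 'moment': array([ 0.0169984 , -0.00213559, -0.04404528]), 'width': 1.0007331431418676}
```

View pics/scene0.png

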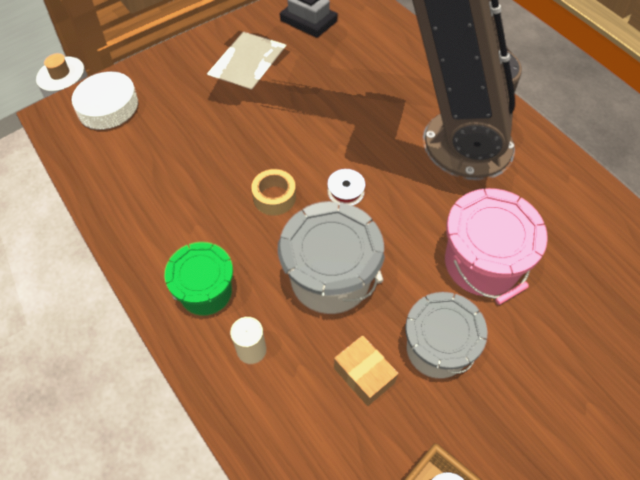

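View pics/top0.png

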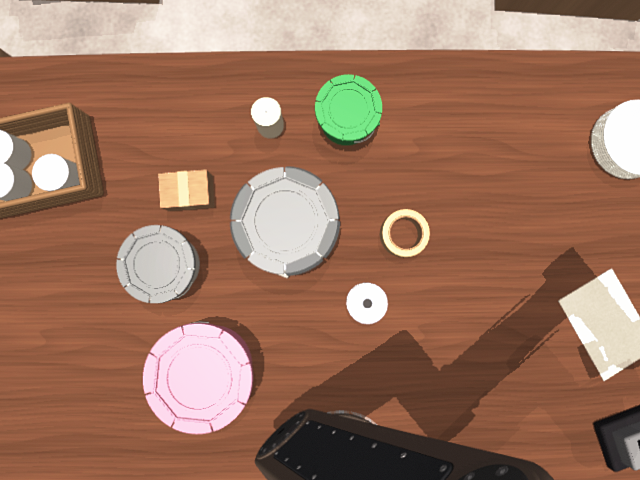

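Run:
```python
import cv2
im=cv2.imread("pics/top0.png"); c=cv2.resize(im[155:290,220:355],(600,600),interpolation=2); 
s=cv2.imread("pics/scene0.png"); d=cv2.resize(s[190:325,265:400],(600,600),interpolation=2)
cv2.imwrite("pics/c1.png",c);cv2.imwrite("pics/c2.png",d)
```

```text
(no output)
```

View pics/c1.png

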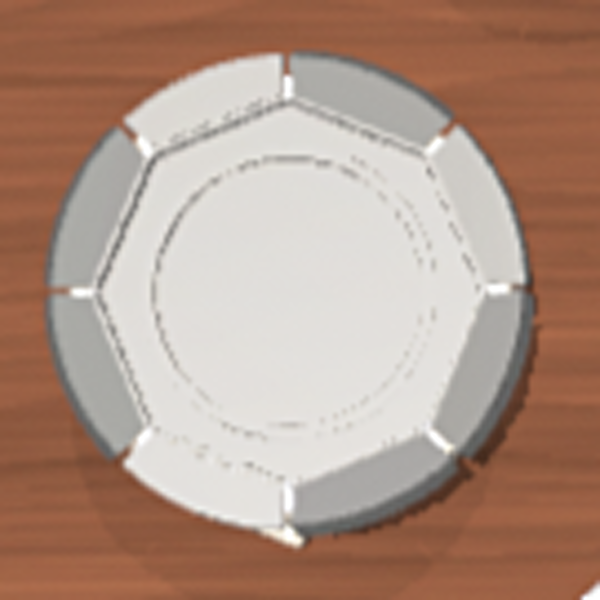

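View pics/c2.png

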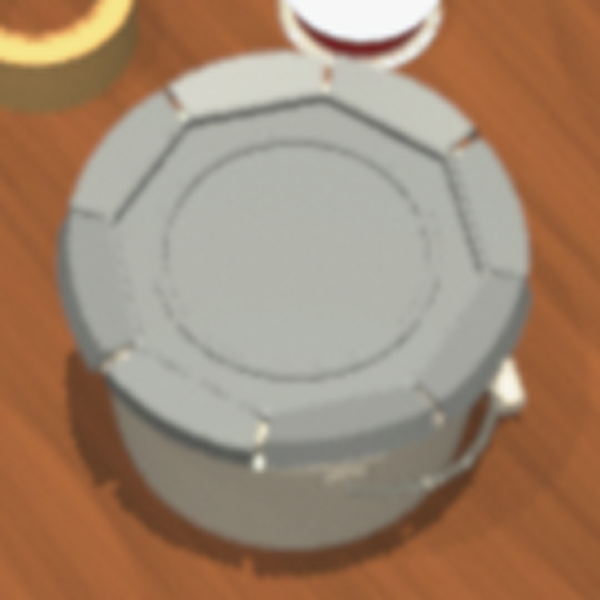

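```bash
cat > h.py <<'E'
import numpy as np,cv2
from scipy.spatial.transform import Rotation as R
def back(p,px,z):
    f=240/np.tan(np.radians(p["fovy"]/2)); K=np.array([[f,0,p["cx"]],[0,f,p["cy"]],[0,0,1]])
    u=cv2.undistortPoints(np.array(px,float).reshape(-1,1,2),K,p["D"])[:,0]
    d=R.from_quat(p["rotation"]).apply(np.c_[u[:,0],-u[:,1],-np.ones(len(u))])
    o=p["origin"]; return o+d*((z-o[2])/d[:,2])[:,None]
def fit(w):
    c=w[:,:2].mean(0);v=w[:,:2]-c
    # circle centre lsq
    A=np.c_[2*w[:,:2],np.ones(len(w))];s=np.linalg.lstsq(A,(w[:,:2]**2).sum(1),rcond=None)[0];c=s[:2]
    v=w[:,:2]-c;return c,np.hypot(*v.T),np.degrees(np.arctan2(v[:,1],v[:,0]))
E
python3 - <<'E'
from h import *
from station import ctrl
v=np.array([(290,100),(430,153),(484,288),(433,438),(289,483),(145,437),(97,292),(150,155)])*135/600
p=ctrl.camera_params("top");print(fit(back(p,v+[220-.4,155-.4],138)))
v=np.array([(325,97),(450,157),(487,270),(117,220),(187,122)])*135/600
p=ctrl.camera_params("scene");print(fit(back(p,v+[265-.4,190-.4],138)))
E
```

```text
(array([534.42057425, 107.19982233]), array([87.15166567, 88.64118982, 86.2279333 , 90.33478903, 84.19334847,
       90.50494452, 86.09614013, 88.61571435]), array([  -0.43107496,  -45.31850985,  -89.13211658, -136.19995838,
        178.97242976,  134.00633964,   88.68317264,   44.53710145]))
(array([533.33127932, 108.54321915]), array([84.56522482, 86.25868048, 85.7171505 , 85.27257072, 86.85983836]), array([-134.6273041 ,  179.0915981 ,  135.9362542 ,  -45.92963362,
        -88.80404822]))
```

move_arm(travel=[[-0.85,0.77,0],[-0.85,0.77,0],[-0.85,0.77,0],[-0.85,0.77,0]], twist=[0,0,0,0], claw=[1,1,1,1])

```text
time: 1.2
tool_pos: [328.2, -468.5, 292.6]
tool_rot: [-0.191, 0.982, -0.0, 0.0]
contact_force: [-0.2, -0.6, 0.1]
width: 0.696
```

move_arm(travel=[[-0.85,0.77,0],[-0.85,0.77,0],[-0.85,0.77,0],[-0.85,0.77,0]], twist=[0,0,0,0], claw=[1,1,1,1])

```text
time: 1.6
tool_pos: [403.4, -313.8, 292.7]
tool_rot: [-0.191, 0.982, -0.0, 0.001]
contact_force: [0.5, -0.5, 0.1]
width: 0.333
```

move_arm(travel=[[-0.85,0.77,0],[-0.85,0.77,0],[-0.85,0.77,0],[-0.85,0.77,0]], twist=[0,0,0,0], claw=[1,1,1,1])

```text
time: 2.0
tool_pos: [478.8, -158.9, 292.6]
tool_rot: [-0.191, 0.982, -0.0, 0.001]
contact_force: [0.6, -0.8, -0.0]
width: 0.015
```

move_arm(travel=[[-0.85,0.77,0],[-0.85,0.77,0],[-0.85,0.77,0],[-0.85,0.77,0]], twist=[0,0,0,0], claw=[1,1,1,1])

```text
time: 2.4
tool_pos: [554.0, -3.8, 292.2]
tool_rot: [-0.191, 0.982, 0.0, 0.0]
contact_force: [0.3, -0.6, 0.7]
width: 0.003
```

move_arm(travel=[[-0.84,0.76,0],[-0.84,0.76,0],[-0.84,0.76,0],[-0.84,0.76,0],[-0.84,0.76,0],[-0.84,0.76,0]], twist=[0,0,0,0,0,0], claw=[1,1,1,1,1,1])

```text
time: 3.0
tool_pos: [626.6, 145.7, 291.7]
tool_rot: [-0.191, 0.982, -0.0, -0.001]
contact_force: [-0.0, -0.5, 0.6]
width: 0.005
```

move_arm(travel=[[0,0,0.3],[0,0,0.44],[0,0,0.48],[0,0,0.51],[0,0,0.54],[0,0,0.57],[0,0,0.57]], twist=[0,0,0,0,0,0,0], claw=[1,1,1,1,1,1,1])

```text
time: 3.7
tool_pos: [626.9, 145.7, 206.9]
tool_rot: [-0.19, 0.982, 0.0, 0.0]
contact_force: [-0.7, -0.1, -0.8]
width: 0.007
```

move_arm(travel=[[0,0,0.007],[0,0,0.013],[0,0,0.013]], twist=[0,0,0], claw=[1,1,1])

```text
time: 4.0
tool_pos: [627.2, 145.9, 205.8]
tool_rot: [-0.19, 0.982, -0.0, 0.001]
contact_force: [-2.3, 0.2, 4.5]
width: 0.004
```

Run:
```python
from station import ctrl
import cv2
o=ctrl.get_obs();print(o["qpos"],o["contact_force"])
for n in("scene","top"):
    im=ctrl.get_image(n)[:,:,::-1]
    c=im[190:325,265:400] if n=="scene" else im[155:290,220:355]
    cv2.imwrite(f"pics/{n}1.png",cv2.resize(c,(600,600),interpolation=2))
```

```text
[ 5.31180397e-01  3.71480284e-01 -1.75714433e-01  4.66269386e-04
 -1.02251449e+00 -1.71900488e+00] [-2.27517105  0.15328368  4.52989625]
```

View pics/scene1.png

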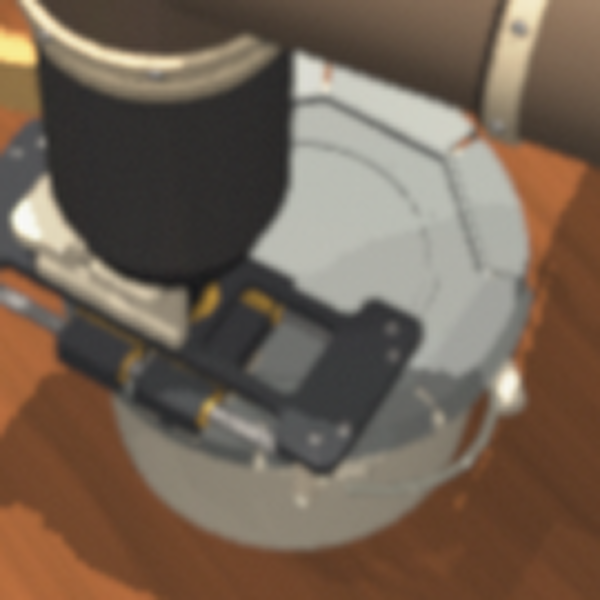

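move_arm(travel=[[0,0,-0.15],[0.05,0.12,-0.15],[0.197,0.476,-0.15],[0.197,0.476,-0.15],[0.197,0.476,-0.15],[0.197,0.476,-0.15],[0.197,0.476,-0.15],[0.197,0.476,-0.08],[0.197,0.476,-0.05],[0.197,0.476,-0.03],[0.197,0.476,-0.01],[0.197,0.476,0.005],[0.197,0.476,0.005]], twist=[0,-0.2,-0.4,-0.6,-0.8,-1,-1,-1,-1,-1,-1,-1,-1], claw=[1,1,1,1,1,1,1,1,1,1,1,1,1])

```text
time: 5.4
tool_pos: [572.9, 201.0, 205.6]
tool_rot: [-0.551, 0.834, -0.0, 0.0]
contact_force: [-6.3, 1.3, 15.1]
width: 0.006
```

move_arm(travel=[[0,0,-0.15],[0.05,0.12,-0.15],[0.197,0.476,-0.15],[0.197,0.476,-0.15],[0.197,0.476,-0.15],[0.197,0.476,-0.15],[0.197,0.476,-0.15],[0.197,0.476,-0.08],[0.197,0.476,-0.05],[0.197,0.476,-0.03],[0.197,0.476,-0.01],[0.197,0.476,0],[0.197,0.476,0]], twist=[0,-0.2,-0.4,-0.6,-0.8,-1,-1,-1,-1,-1,-1,-1,-1], claw=[1,1,1,1,1,1,1,1,1,1,1,1,1])

```text
time: 6.7
tool_pos: [495.3, 201.5, 205.4]
tool_rot: [0.829, -0.56, 0.0, 0.0]
contact_force: [-9.4, 0.1, 21.4]
width: 0.005
```

Run:
```python
from station import ctrl
import cv2
o=ctrl.get_obs();print(o["qpos"],o["contact_force"])
for n in("scene","top"):
    im=ctrl.get_image(n)[:,:,::-1]
    c=im[190:325,265:400] if n=="scene" else im[155:290,220:355]
    cv2.imwrite(f"pics/{n}2.png",cv2.resize(c,(600,600),interpolation=2))
```

```text
[ 7.53486140e-01  2.04698479e-01 -4.17105166e-01  5.52248718e-04
 -9.49226691e-01 -3.71535403e-01] [-9.41563823  0.07644487 21.41290586]
```

View pics/scene2.png

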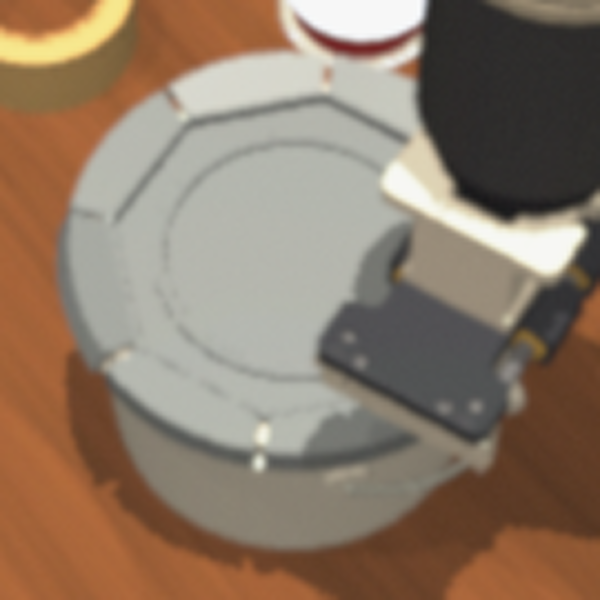

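move_arm(travel=[[0,0,-0.15],[0.05,0.12,-0.15],[0.197,0.476,-0.15],[0.197,0.476,-0.15],[0.197,0.476,-0.15],[0.197,0.476,-0.15],[0.197,0.476,-0.15],[0.197,0.476,-0.08],[0.197,0.476,-0.05],[0.197,0.476,-0.03],[0.197,0.476,-0.01],[0.197,0.476,-0.003],[0.197,0.476,-0.003]], twist=[0,-0.2,-0.4,-0.6,-0.8,-1,-1,-1,-1,-1,-1,-1,-1], claw=[1,1,1,1,1,1,1,1,1,1,1,1,1])

```text
time: 8.1
tool_pos: [440.2, 147.4, 205.5]
tool_rot: [0.98, -0.2, -0.0, 0.0]
contact_force: [-7.6, -1.1, 15.4]
width: 0.004
```

move_arm(travel=[[0,0,-0.15],[0.05,0.12,-0.15],[0.197,0.476,-0.15],[0.197,0.476,-0.15],[0.197,0.476,-0.15],[0.197,0.476,-0.15],[0.197,0.476,-0.15],[0.197,0.476,-0.08],[0.197,0.476,-0.05],[0.197,0.476,-0.03],[0.197,0.476,-0.01],[0.197,0.476,0],[0.197,0.476,0]], twist=[0,-0.2,-0.4,-0.6,-0.8,-1,-1,-1,-1,-1,-1,-1,-1], claw=[1,1,1,1,1,1,1,1,1,1,1,1,1])

```text
time: 9.4
tool_pos: [439.4, 70.3, 205.4]
tool_rot: [0.982, 0.19, -0.0, 0.0]
contact_force: [-9.6, -1.2, 18.6]
width: 0.002
```

move_arm(travel=[[0,0,-0.15],[0.05,0.12,-0.15],[0.197,0.476,-0.15],[0.197,0.476,-0.15],[0.197,0.476,-0.15],[0.197,0.476,-0.15],[0.197,0.476,-0.15],[0.197,0.476,-0.08],[0.197,0.476,-0.05],[0.197,0.476,-0.03],[0.197,0.476,-0.01],[0.197,0.476,0],[0.197,0.476,0]], twist=[0,-0.2,-0.4,-0.6,-0.8,-1,-1,-1,-1,-1,-1,-1,-1], claw=[1,1,1,1,1,1,1,1,1,1,1,1,1])

```text
time: 10.7
tool_pos: [493.4, 15.1, 205.5]
tool_rot: [0.834, 0.551, -0.0, 0.0]
contact_force: [-7.2, -0.2, 17.9]
width: 0.011
```

Run:
```python
from station import ctrl
print(ctrl.get_obs()["qpos"])
```

```text
[ 4.29928929e-01  1.38340355e-01 -5.01568905e-01  5.43509563e-04
 -9.31208898e-01  2.30800685e+00]
```

move_arm(travel=[[0,0,-0.15],[0.197,0.476,-0.15],[0.197,0.476,-0.15],[0.197,0.476,-0.15],[0.197,0.476,-0.15],[0.197,0.476,-0.15],[0.197,0.476,-0.15]], twist=[0,0.19,0.38,0.57,0.76,0.95,1], claw=[1,1,1,1,1,1,1])

```text
time: 11.4
tool_pos: [570.8, 14.6, 225.9]
tool_rot: [0.982, 0.187, -0.0, -0.0]
contact_force: [0.2, -0.3, -0.7]
width: 0.008
```

move_arm(travel=[[0,0,0],[0,0,0],[0,0,0],[0,0,0],[0,0,0],[0,0,0]], twist=[0.19,0.38,0.57,0.76,0.95,1], claw=[1,1,1,1,1,1])

```text
time: 12.0
tool_pos: [570.7, 14.6, 226.0]
tool_rot: [0.979, -0.203, -0.0, 0.0]
contact_force: [0.4, 0.5, 0.4]
width: 0.004
```

move_arm(travel=[[0,0,0],[0,0,0],[0,0,0],[0,0,0],[0,0,0],[0,0,0]], twist=[0.19,0.38,0.57,0.76,0.95,1], claw=[1,1,1,1,1,1])

```text
time: 12.6
tool_pos: [570.7, 14.6, 226.0]
tool_rot: [0.827, -0.563, -0.0, 0.0]
contact_force: [0.5, 0.6, -0.8]
width: 0.005
```

move_arm(travel=[[0,0,0.07],[0,0,0.1],[0,0,0.12],[0,0,0.14],[0,0,0.15],[0,0,0.15]], twist=[0,0,0,0,0,0], claw=[1,1,1,1,1,1])

```text
time: 13.2
tool_pos: [570.8, 14.3, 205.6]
tool_rot: [0.829, -0.559, 0.0, 0.0]
contact_force: [-4.2, -0.5, 12.2]
width: 0.004
```

move_arm(travel=[[0,0,-0.15],[-0.05,-0.12,-0.15],[-0.197,-0.476,-0.15],[-0.197,-0.476,-0.15],[-0.197,-0.476,-0.15],[-0.197,-0.476,-0.15],[-0.197,-0.476,-0.15],[-0.197,-0.476,-0.08],[-0.197,-0.476,-0.05],[-0.197,-0.476,-0.03],[-0.197,-0.476,-0.01],[-0.197,-0.476,0.003],[-0.197,-0.476,0.003]], twist=[0,-0.2,-0.4,-0.6,-0.8,-1,-1,-1,-1,-1,-1,-1,-1], claw=[1,1,1,1,1,1,1,1,1,1,1,1,1])

```text
time: 14.5
tool_pos: [626.2, 68.4, 205.6]
tool_rot: [0.98, -0.2, 0.001, 0.0]
contact_force: [-4.4, -0.4, 14.7]
width: 0.007
```

move_arm(travel=[[0,0,-0.3],[0,0,-0.6],[0.2,0,-0.6],[0.6,0.6,-0.6],[0.9,0.9,-0.6],[0.9,0.9,-0.6],[0.9,0.9,-0.6]], twist=[0,0,0,0,0,0,0], claw=[1,1,1,1,1,1,1])

```text
time: 15.2
tool_pos: [697.5, -112.3, 292.3]
tool_rot: [0.979, -0.202, -0.001, 0.0]
contact_force: [-0.5, 0.3, -0.6]
width: 0.005
```

Run:
```python
from station import ctrl
import cv2,numpy as np
for n in("scene","top"):
    im=ctrl.get_image(n)[:,:,::-1]
    cv2.imwrite(f"pics/{n}3f.png",im)
    c=im[190:325,265:400] if n=="scene" else im[155:290,220:355]
    cv2.imwrite(f"pics/{n}3.png",cv2.resize(c,(600,600),interpolation=2))
```

```text
(no output)
```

View pics/scene3.png

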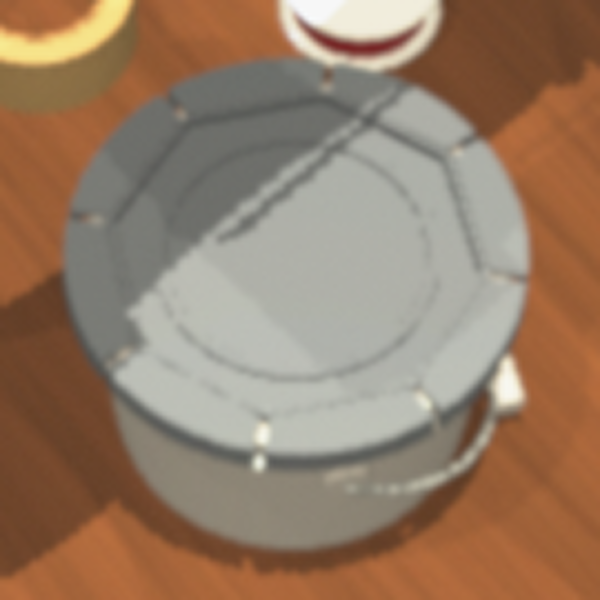

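View pics/top3.png

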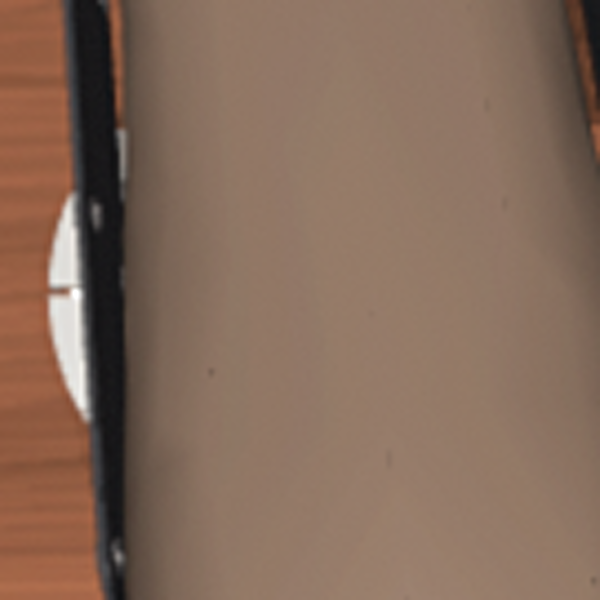

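move_arm(travel=[[0,1,0],[0,1,0],[0,1,0],[0,1,0],[0,1,0]], twist=[0,0,0,0,0], claw=[1,1,1,1,1])

```text
time: 15.8
tool_pos: [637.8, -247.1, 293.4]
tool_rot: [0.98, -0.201, -0.0, -0.0]
contact_force: [0.2, 0.2, -0.4]
width: 0.006
```

move_arm(travel=[[0,1,0],[0,1,0],[0,1,0],[0,1,0],[0,1,0]], twist=[0,0,0,0,0], claw=[1,1,1,1,1])

```text
time: 16.3
tool_pos: [579.9, -384.3, 293.2]
tool_rot: [0.98, -0.2, -0.0, -0.0]
contact_force: [1.1, 0.2, -0.1]
width: 0.003
```

Run:
```python
from station import ctrl
import cv2,numpy as np
for n in("scene","top"):
    im=ctrl.get_image(n)[:,:,::-1]
    cv2.imwrite(f"pics/{n}4f.png",im)
    c=im[190:325,265:400] if n=="scene" else im[155:290,220:355]
    cv2.imwrite(f"pics/{n}4.png",cv2.resize(c,(600,600),interpolation=2))
```

```text
(no output)
```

View pics/top4.png

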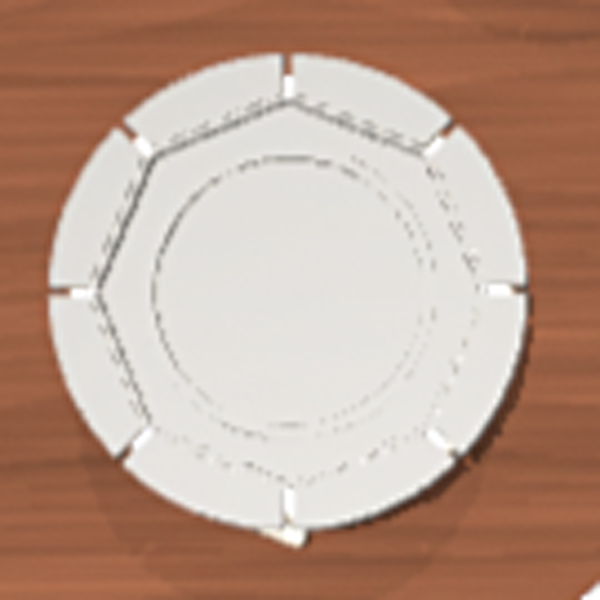

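View pics/scene4f.png

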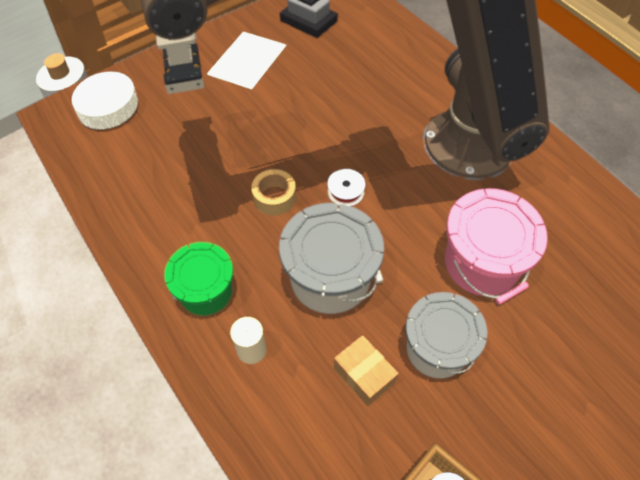

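View pics/scene4.png

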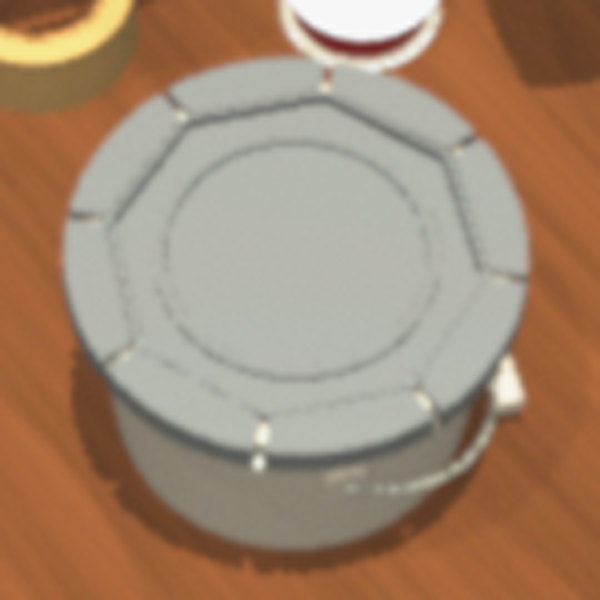

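All eight rim sections now have the same shade in the top view, so they are flush. The tub, centred at pixel (285, 222) in the top image, hasn't moved, and the bail and bystanders are where they were.

```bash
python3 -c "
from station import ctrl
print(ctrl.job_done())"
```

```text
the job is handed in; nothing more can be done
None
```

I pressed all eight rim sections of the large grey-lidded tub in turn with the closed fingertips, backed the arm clear and handed the job in at about 16.5 s of the 64 s allowed.

- **Sections:** In the last top and scene pictures all eight have the same shade and an even outline. In the first top picture the raised ones stood out darker. Each press ended with the fingertips at flush height.
- **Forces:** End-of-press readings were about 4 to 21 N upward, with up to about 10 N sideways. I only read forces at the end of each move, so I did not see any peaks in between.
- **Tub and surroundings:** By eye, the tub, its handle and the bystanders look unmoved between the first and last pictures; I did not measure this. The arm ended well clear, touching nothing.
- **Disagreement:** The two cameras' estimates of the tub's centre differed by about 1 to 2 mm, which was well within the margin for pressing. No check failed.

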